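Pop the battery hatch of a bench meter

ROBOT

A 6-joint arm with a two-finger parallel gripper is mounted at the origin on the work surface. World frame = base frame: x ahead of the robot, y to its left, z up, the work surface at z = 0. Lengths are in mm, angles in degrees, forces in N, time in s.
With the tool pointing down it reaches from about 300 to 850 mm from the base axis. Payload 4.2 kg.
Tool frame: the origin (TCP) lies midway between the tips of the shut fingers; the grasp point (between the pads) lies 19 mm behind it (env.grasp_offset is the distance from the TCP to the grasp point, in mm); z points along the fingers, y is the line along which they close (so a half turn about z gives the same grasp; the last joint's range is limited). The gripper opens to 91 mm and grips with 3 to 60 N. Pads are 32 mm wide; open, the fingers measure 118 mm over their backs; the gripper's body (76 mm by 178 mm) begins 60 mm behind the grasp point.
Start: joints at [73.109, 18.312, 89.639, -0, 72.044, -1.146], TCP at [156.031, 553.442, 213.976] pointing down, gripper open.
Joint ranges: [-177.97, 177.97], [-48.28, 115.42], [12.27, 149.76], [-77.06, 257.06], [2.81, 150.46], [-146.56, 146.56]. Speed limits (degrees/s): [147.25, 147.25, 180, 180, 180, 180].

INTERFACE

Orientations are given as [roll, pitch, yaw] about the fixed x, y, z axes, in that order (R = Rz(yaw) Ry(pitch) Rx(roll)).
In Python, from workcell import env, optics gives the robot as it stands. The module is installed in compiled form; this text tells all that it offers.
- The arm moves only by the tool send_rows, never from a script. Its argument "targets" is a list that holds one entry, the list of rows, each a list of 7 numbers: the turn, a rotation vector about the world's x, y, z scaled (see below), then the shift along the world's x, y, z scaled (see below), then the closure, from -1 (fully open) to 1 (shut). In form: [[[rx, ry, rz, x, y, z, gripper], ...]]. A call has 1 to 12 rows; each row shifts and turns the commanded pose from where the row before left it; what a row does not reach is not made up. The controller multiplies each number of a shift by 0.2 m and each number of a turn by pi/2 rad. A row lasts 1/10 s, in which the tool goes at most 50 mm and 8.59 degrees, less where a joint would pass 70% of its speed; a pose out of reach is approached as far as the arm can. A call with a number of a shift or a turn outside -1 to 1 is refused whole. A call with a gripper value outside its range is refused whole. The fingers move at their own pace and stop on an object; "grip_force" is the grip in N (left out, the last holds). Time passes only in rows, so rows that do not move let the fingers close. It gives the time, the measured TCP pose, the force, the opening and the grip force at its end, in the units of the state.
- env.state(): the state, without advancing time (a new reading comes with each control period).
- optics.grab_frame(name): name is "side" or "top"; returns (picture, depth): 480x640x3 uint8, red, green, blue; 480x640 float32, mm along the optical axis (not along the pixel's ray), 0 where there is no reading.
- optics.camera_info(name): a dict with "camera_matrix" (3x3 intrinsics, pixels), "k1" (the pictures are not rectified: a ray, as slopes to the right and down, at radius r is drawn at 1 + k1 r^2 times it, then the intrinsics apply), "R" (3x3) and "t" (3): a world point X has camera coordinates R X + t. Camera axes: x right, y down, z forward; pixel columns grow to the right and rows downward; lengths in mm; the calibration is good to about 2 mm. A picture is of the moment at which its call begins. camera_info takes no time and is no camera call.
- env.job_done(): hands the job in; it is judged then, once.
Trained networks look in the newest picture that a camera, given by its name, has taken for a name from the list of things; names that differ only in an ending like _2 or _b are one class to them, and where a whole thing is asked for, a point or a joint stands for the part that bears it (a point fixed in the world has none). Each returns a list of dicts, best first, with "conf" (0 to 1); they miss things now and then, are a little off and sometimes report something else, mostly with a low value. They report only what shows in the picture. A call takes as long as a camera call. They do not tell look-alikes from the thing itself.
- optics.silhouettes(camera, name): "mask" (480x640 bool, what is visible of it) and "at" ([column, row] in pixels, amid what is visible of it).
- optics.place_of(camera, name): "at" ([column, row] in pixels: a listed point, or the origin of a listed thing).
The state is a dict: "time_s": time; "qpos": joint angles; "qvel": joint speeds; "effort": joint torques, N m; "ee_pos": TCP position; "ee_rot": TCP orientation; "force": force on the tool from outside, world axes, zero at the start; "torque": the same for the moment, N m; "gripper_width": finger opening in mm; "gripper_force": force on a finger pad.
Only numpy, scipy, OpenCV 4.12 (cv2) and the standard library are available. Lean on these libraries where they do the work, as an engineer would, in place of code of your own. Each camera call takes 0.05 s, during which the arm holds its last target. There are 200 camera calls.

TASK

Press the black hatch on top of the bench meter down once, at the end with the round finger mark, until its push-push latch lets go; then take the fingers away so that it springs up, and see that it stays open. Only press it: do not push the hatch down again after it has popped, do not lift or shove the meter, and leave the bottle, spool, jar and screwdriver beside it where they are.

Things in the scene. Friction and masses are not known exactly. Their poses are not given: they have to be found in the camera images.
- meter: grey box-shaped bench meter, loose on the bench on a flat underside, about 1.6 kg, 200 (x) x 140 (y) x 62 (z) mm, rubber corner posts. Origin: centre of its underside; z up. Its display and knob are on its top in the strip at -x (roughly the robot's side, nothing there above 70 mm); the battery hatch is on its top behind them.
- hatch (a joint): angle of the battery hatch, rad: 0 to 0.012 latched shut; negative pressed in (latch lets go by -0.06 = 5 mm down at the finger mark; springy hard stop from -0.092 = 7 mm); positive open, end stop 1.2. It stays down while pressed. When the latch has let go and the fingers leave (upward, towards its free end), a spring swings it up in about 1 s and keeps it there. Pushed fully down again it would catch again.
- hatch_hinge (a point): middle of the hatch's hinge axis, which runs along the meter's y, 60 mm to +x of the meter's centre, 66 mm above its underside. The hatch is a black plate 90 mm long, 64 wide, 10 thick; shut, its flat top is 73 to 74 mm above the bench, 11 mm proud of the meter's top. Its free end, with the latch under it, lies to the meter's -x and swings up.
- hatch_press (a point): the place to press: centre of the round finger mark (raised grey ring, 19 mm) on the hatch's top face, 75 mm from the hinge and 15 mm from the free end. A spring resists with 2 to 4 N here until the hard stop. Moves with the hatch; its axes are the hatch's: shut, z is up and -x points to the free end.
- hatch_edge (a point): middle of the upper edge of the hatch's free end, 15 mm beyond the finger mark as seen from the hinge. Moves with the hatch.
- latch (a joint): the small steel cam plate of the latch inside the meter, under the free end, moved only by the hatch's pin; value in m: 0 latched, above +0.004 the latch has let go, about -0.008 after the hatch has popped up (ready to catch again).
- flux: white plastic bottle with black cap, loose, 34 mm diameter, 85 mm tall, stands beside the meter. Origin: centre of its underside.
- spool: aluminium solder spool, loose, standing on a flange, 50 mm diameter, 36 mm tall. Origin: centre of its underside.
- jar: small clear screw jar with a metal lid, loose, 44 mm diameter, 45 mm tall. Origin: centre of its underside.
- driver: black-handled screwdriver, loose, 150 mm long, lying flat behind the meter (on its +x side). Origin under its middle; x along it.
Mind the look-alikes: they are no part of the job. Leave any pink look-alike of the meter alone.

How it is judged:
By the outcome, as a careful person would: the job done as asked, in the order asked, and still so for the second after the job is handed in, with the robot touching nothing.
It also fails if it takes over 32 s, if anything falls off the work surface, if the arm or the gripper's body presses on something with over 40 N, if the wrist force passes 120 N, or if a joint passes its speed limit or range.

## Working session

There is one attempt and no reset: what is moved stays moved. The work goes in short steps, Python scripts to look and compute and a tool call to move; the robot and the scene stay as the last step left them, time stands still between calls to the robot, and variables do not carry over. Pictures are saved under pics/ and viewed, at most 10 in all, crops included, and the job is handed in when it is done.

Besides the shell and the picture viewer there is one more tool, called as name([rows], argument=value, ...), one row to a line, values as JSON. send_rows: Moves the arm, as the interface text tells. Its arguments: {"type":"object","properties":{"targets":{"type":"array"},"grip_force":{"type":"number"}},"required":["targets"]}

```bash
mkdir -p pics; cat > h.py <<'E'
import numpy as np, cv2
from workcell import env, optics
def world(cam,uv,depth=None,z=None):
    i=optics.camera_info(cam);K=np.array(i["camera_matrix"]);R=np.array(i["R"]);t=np.array(i["t"])
    d=np.array([i["k1"],0,0,0,0],float)
    s=cv2.undistortPoints(np.array([[uv]],float),K,d)[0,0]
    ray=R.T@np.array([s[0],s[1],1]);c=-R.T@t
    return c+ray*(depth if z is None else (z-c[2])/ray[2])
def dep(D,uv):
    u,v=map(int,np.round(uv));p=D[v-2:v+3,u-2:u+3];p=p[p>0];return float(np.median(p)) if p.size else None
E
python3 - <<'E'
from h import *
np.set_printoptions(precision=1,suppress=True)
for c in("top","side"):
    im,D=optics.grab_frame(c);cv2.imwrite(f"pics/{c}0.png",im[:,:,::-1])
    for n in("meter","hatch_press","hatch_edge","hatch_hinge"):
        for r in optics.place_of(c,n)[:3]:
            d=dep(D,r["at"]);print(c,n,r["conf"],r["at"],world(c,r["at"],d) if d else None, world(c,r["at"],z=0 if n=="meter" else 73))
print(env.state())
E
```

```text
top meter 0.8 [249.8, 250.1] [587.2 162.3  73.9] [594.5 173.3   0. ]
top meter 0.64 [398.4, 295.7] [ 508.3 -113.3   75. ] [ 508.6 -127.4    0. ]
top hatch_press 0.98 [238.9, 249.4] [588.1 182.7  74. ] [588.2 182.9  73. ]
top hatch_press 0.96 [405.5, 310.3] [ 482.  -126.5   74.6] [ 481.9 -126.8   73. ]
top hatch_edge 0.84 [402.5, 315.4] [ 472.  -124.    59.1] [ 472.6 -121.3   73. ]
top hatch_edge 0.61 [232.3, 256.4] [575.8 196.9  61.5] [574.8 194.7  73. ]
top hatch_hinge 0.93 [417.5, 269.8] [ 556.5 -149.4   73.5] [ 556.5 -149.5   73. ]
top hatch_hinge 0.81 [273.9, 227.2] [631.7 119.1  69.6] [631.2 118.8  73. ]
side meter 0.87 [278.6, 365.7] [ 503.  -198.4   62.6] [ 506.8 -132.9    0. ]
side meter 0.79 [304.7, 239.7] [577.4  73.1  62.3] [591.7 176.5   0. ]
side hatch_press 0.75 [256.3, 320.8] [ 484.6 -128.6   75.8] [ 484.6 -125.1   73. ]
side hatch_press 0.6 [302.2, 198.4] [593.6 197.6  72.9] [593.5 197.4  73. ]
side hatch_edge 0.93 [246.4, 317.3] [ 472.9 -102.2   62.4] [ 473.  -115.6   73. ]
side hatch_edge 0.8 [295.6, 198.0] [584.9 222.4  62.6] [582.3 201.7  73. ]
side hatch_edge 0.74 [318.3, 326.4] [ 558.3 -150.8   71.9] [ 558.1 -152.2   73. ]
side hatch_hinge 0.86 [320.2, 330.2] [ 559.8 -155.3   69.3] [ 559.  -159.7   73. ]
side hatch_hinge 0.79 [327.4, 218.1] [623.4 118.6  71.4] [622.8 115.6  73. ]
{'time_s': 0.5, 'qpos': array([73.1, 18.3, 89.6,  0. , 72. , -1.1]), 'qvel': array([ 0.1, -0.1, -0. ,  0. , -0. ,  0. ]), 'effort': array([  0. , -41.2, -23.2,   0.1,   0. ,  -0. ]), 'ee_pos': array([156. , 553.4, 214. ]), 'ee_rot': array([180. ,  -0. , 164.3]), 'force': array([ 0.2, -0.1,  0. ]), 'torque': array([-0. ,  0.1,  0. ]), 'gripper_force': 0.0, 'gripper_width': 91.37755231649764}
```

View pics/top0.png

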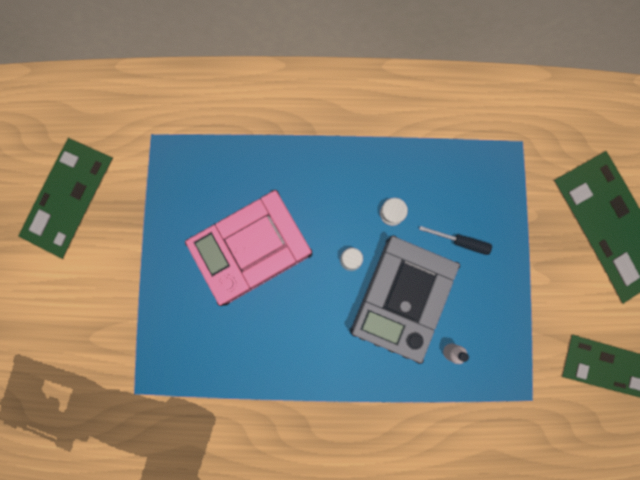

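View pics/side0.png

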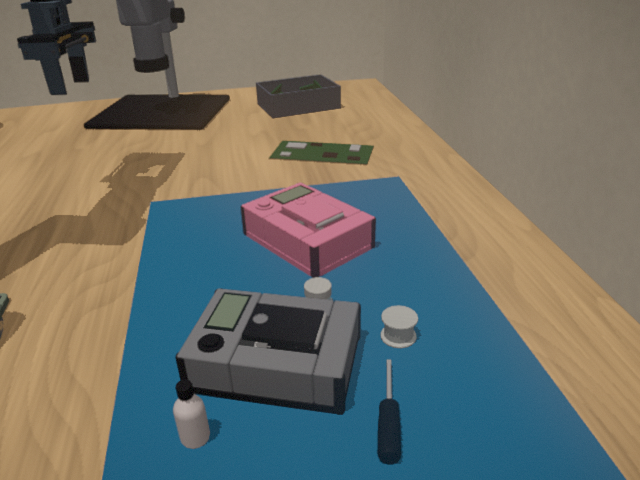

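The grey meter is at lower right in the top view, with its ring near (405,307). The pink look-alike is at left (250,250). Both cameras put the mark near (483,-127,74), and it lies about 76 mm from the hinge, as stated. The meter's yaw is about -17°, so the tool's present yaw already fits. I'll shut the fingers and move over the mark.

send_rows([
  [[0,0,0,0.091,-0.189,0,1],[0,0,0,0.091,-0.189,0,1],[0,0,0,0.091,-0.189,0,1],[0,0,0,0.091,-0.189,0,1],[0,0,0,0.091,-0.189,0,1],[0,0,0,0.091,-0.189,0,1],[0,0,0,0.091,-0.189,0,1],[0,0,0,0.091,-0.189,0,1],[0,0,0,0.091,-0.189,0,1]],
])

```text
time_s: 1.4
ee_pos: [320.3, 211.7, 214.3]
ee_rot: [179.9, 0.0, 164.3]
force: [0.7, 1.0, -0.4]
gripper_width: 21.8
gripper_force: 0.0
```

send_rows([
  [[0,0,0,0.091,-0.189,0,1],[0,0,0,0.091,-0.189,0,1],[0,0,0,0.091,-0.189,0,1],[0,0,0,0.091,-0.189,0,1],[0,0,0,0.091,-0.189,0,1],[0,0,0,0.091,-0.189,0,1],[0,0,0,0.091,-0.189,0,1],[0,0,0,0.091,-0.189,0,1],[0,0,0,0.091,-0.189,0,1]],
])

```text
time_s: 2.3
ee_pos: [484.2, -128.7, 214.1]
ee_rot: [180.0, 0.0, 164.2]
force: [1.1, 0.7, 0.3]
gripper_width: 0.1
gripper_force: 0.0
```

send_rows([
  [[0,0,0,0,0,-0.2,1],[0,0,0,0,0,-0.2,1],[0,0,0,0,0,-0.15,1],[0,0,0,0,0,-0.08,1],[0,0,0,0,0,0,1],[0,0,0,0,0,0,1]],
])

```text
time_s: 2.9
ee_pos: [484.1, -127.1, 88.4]
ee_rot: [180.0, 0.0, 164.3]
force: [0.4, -0.1, 0.8]
gripper_width: 0.5
gripper_force: 0.0
```

```bash
python3 - <<'E'
from h import *
s=env.state();print(s["ee_pos"],s["force"],s["gripper_width"])
im,D=optics.grab_frame("side")
cv2.imwrite("pics/side1.png",cv2.resize(im[230:430,150:400,::-1],None,fx=3,fy=3,interpolation=cv2.INTER_CUBIC))
E
```

```text
[ 484.09778228 -127.07807184   88.43449461] [ 0.37104411 -0.06398253  0.84090966] 0.48439230605605627
```

View pics/side1.png

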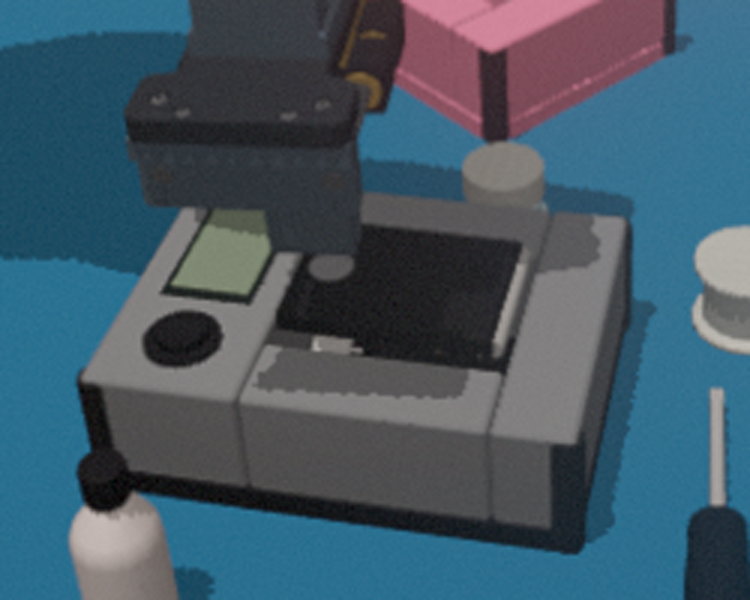

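The side crop shows the shut fingers just above the finger mark (crop 332,266). They lie within the hatch's free end and clear of the display, knob and bottle. Next I'll go down to just above contact, then press in small steps.

send_rows([
  [[0,0,0,0.004,-0.001,-0.04,1],[0,0,0,0.004,-0.001,-0.02,1],[0,0,0,0,0,0,1],[0,0,0,0,0,0,1]],
])

```text
time_s: 3.35
ee_pos: [485.3, -127.4, 76.1]
ee_rot: [180.0, 0.0, 164.3]
force: [-0.3, -0.3, 0.0]
gripper_width: 0.4
gripper_force: 0.0
```

send_rows([
  [[0,0,0,0,0,-0.01,1],[0,0,0,0,0,0,1]],
])

```text
time_s: 3.55
ee_pos: [485.5, -127.4, 74.1]
ee_rot: [180.0, 0.0, 164.3]
force: [0.6, -0.1, 0.9]
gripper_width: 0.4
gripper_force: 0.3
```

send_rows([
  [[0,0,0,0,0,-0.01,1],[0,0,0,0,0,0,1]],
])

```text
time_s: 3.75
ee_pos: [485.4, -127.4, 72.1]
ee_rot: [180.0, 0.0, 164.3]
force: [-0.7, 0.4, 2.8]
gripper_width: 0.2
gripper_force: 1.6
```

send_rows([
  [[0,0,0,0,0,-0.005,1],[0,0,0,0,0,0,1]],
])

```text
time_s: 3.95
ee_pos: [485.3, -127.4, 71.1]
ee_rot: [180.0, 0.0, 164.3]
force: [-1.0, -0.4, 4.5]
gripper_width: 0.5
gripper_force: 1.7
```

Contact came at about 73.5–74 mm. I'll keep pressing in 1 mm steps.

send_rows([
  [[0,0,0,0,0,-0.005,1],[0,0,0,0,0,0,1]],
])

```text
time_s: 4.15
ee_pos: [485.3, -127.3, 69.9]
ee_rot: [180.0, 0.0, 164.3]
force: [-0.1, 0.5, 3.7]
gripper_width: -0.0
gripper_force: 1.7
```

send_rows([
  [[0,0,0,0,0,-0.005,1],[0,0,0,0,0,0,1]],
])

```text
time_s: 4.35
ee_pos: [485.2, -127.3, 68.9]
ee_rot: [180.0, -0.0, 164.3]
force: [-0.4, 1.0, 3.2]
gripper_width: 0.9
gripper_force: 1.7
```

send_rows([
  [[0,0,0,0,0,-0.003,1],[0,0,0,0,0,0,1]],
])

```text
time_s: 4.55
ee_pos: [485.2, -127.3, 68.3]
ee_rot: [180.0, -0.0, 164.3]
force: [-1.2, 1.1, 2.9]
gripper_width: 0.6
gripper_force: 1.7
```

send_rows([
  [[0,0,0,0,0,-0.004,1],[0,0,0,0,0,0,1]],
])

```text
time_s: 4.75
ee_pos: [485.2, -127.3, 67.5]
ee_rot: [180.0, -0.0, 164.3]
force: [-0.0, 0.6, 4.4]
gripper_width: 0.7
gripper_force: 1.8
```

send_rows([
  [[0,0,0,0,0,-0.003,1],[0,0,0,0,0,0,1]],
])

```text
time_s: 4.95
ee_pos: [485.2, -127.3, 67.3]
ee_rot: [180.0, 0.0, 164.3]
force: [-1.0, 1.5, 5.3]
gripper_width: 0.6
gripper_force: 3.2
```

The force rises and the motion stalls at about 6.5 mm, so this is the hard stop, past the latch release. I'll withdraw upward and towards the free end.

send_rows([
  [[0,0,0,-0.03,0.009,0.12,1],[0,0,0,-0.12,0.037,0.18,1],[0,0,0,-0.14,0.043,0.18,1],[0,0,0,-0.14,0.043,0.18,1],[0,0,0,-0.14,0.043,0.15,1],[0,0,0,-0.1,0.2,0,1],[0,0,0,0,0.2,0,1],[0,0,0,0,0.2,0,1],[0,0,0,0,0.2,0,1],[0,0,0,0,0,0,1],[0,0,0,0,0,0,1],[0,0,0,0,0,0,1]],
])

```text
time_s: 6.15
ee_pos: [351.1, 66.8, 228.6]
ee_rot: [-180.0, -0.0, 164.2]
force: [0.2, -0.2, -1.1]
gripper_width: 0.6
gripper_force: 0.0
```

send_rows([
  [[0,0,0,0,0,0,1],[0,0,0,0,0,0,1],[0,0,0,0,0,0,1],[0,0,0,0,0,0,1],[0,0,0,0,0,0,1],[0,0,0,0,0,0,1]],
])

```text
time_s: 6.75
ee_pos: [351.2, 67.5, 229.0]
ee_rot: [180.0, -0.0, 164.2]
force: [0.7, 0.4, -0.2]
gripper_width: 0.5
gripper_force: 0.0
```

```bash
python3 - <<'E'
from h import *
im,D=optics.grab_frame("side");im2,D2=optics.grab_frame("top")
a=cv2.resize(im[230:450,150:450],(600,440));b=cv2.resize(im2[190:390,320:520],(200,200))
cv2.imwrite("pics/side2.png",cv2.hconcat([a,cv2.copyMakeBorder(b,0,240,0,0,cv2.BORDER_CONSTANT)])[:,:,::-1])
for c,d in(("side",D),("top",D2)):
    for n in("hatch_press","hatch_edge"):
        for r in optics.place_of(c,n)[:3]:
            q=dep(d,r["at"]);print(c,n,r["conf"],r["at"],world(c,r["at"],q) if q else None)
E
```

```text
side hatch_press 0.89 [298.2, 281.4] [ 536.88973596 -149.42330373  141.57903813]
side hatch_press 0.58 [299.7, 202.5] [586.81646486 183.11622501  72.71978085]
side hatch_press 0.42 [320.1, 325.7] [ 559.39027767 -157.91624346   78.54116053]
side hatch_edge 0.83 [295.9, 269.4] [ 536.46879393 -136.9673873   150.12510134]
side hatch_edge 0.64 [296.8, 200.7] [582.54054474 188.42583147  74.1383882 ]
top hatch_press 0.96 [239.0, 248.7] [589.3483143  182.53059381  74.24888285]
top hatch_press 0.58 [420.9, 281.2] [ 532.72909848 -137.02302207  151.42704124]
top hatch_edge 0.73 [425.4, 280.6] [ 533.83430657 -144.65622779  151.41392691]
top hatch_edge 0.55 [234.4, 255.8] [576.82372603 192.53567701  63.60964969]
```

View pics/side2.png

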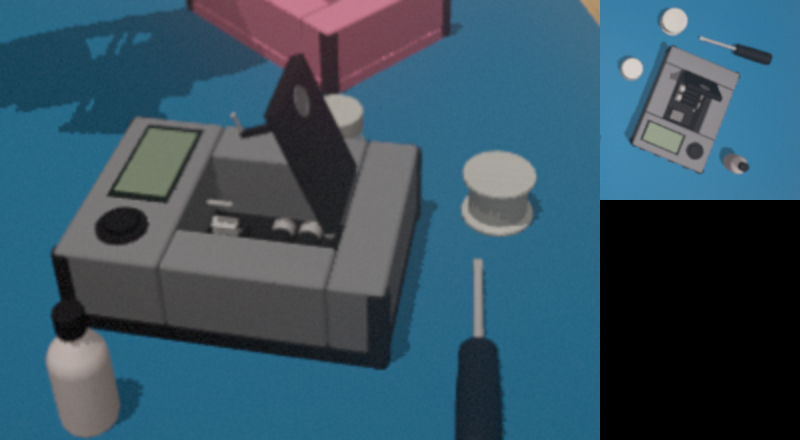

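The picture shows the hatch standing open, with its free end near crop (295,60) and measured at about 150 mm high, which matches the end stop. The meter, bottle, spool, jar and screwdriver have not moved, and the arm is clear, so I'm handing in.

```bash
python3 -c "from workcell import env; print(env.job_done())"
```

```text
the job is handed in; nothing more can be done
None
```

The hatch was pressed once at the finger mark, popped up to its end stop and stayed open; nothing else moved, the arm is clear, and I handed the job in at about 7 s.

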